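# Fetch the boxed-in vial from the sample carrier for weighing

## Robot

A 7-joint arm with a two-finger parallel gripper is mounted at the origin on the work surface; the furniture and walls round the work are solid. World frame = base frame: x ahead of the robot, y to its left, z up, the work surface at z = 0. Lengths are in m, angles in rad, forces in N, time in s.
With the tool pointing down it reaches from about 0.4 to 0.875 m from the base axis. Payload 6.5 kg.
Tool frame: the origin (TCP) lies at the centre of the arm's flange, where the gripper is bolted on; the fingertips stand finger_overhang ahead of it and the grasp point (between the pads) lies 147 mm ahead of it (finger_overhang is the distance from the TCP to the fingertips, in m); z points along the fingers, y is the direction in which the jaws open and shut (so a half turn about z gives the same grasp; the last joint's range is limited). The gripper opens to 88 mm and grips with 3 to 60 N. Pads are 18 mm wide; open, the fingers measure 123 mm over their backs; the gripper's body (75 mm by 187 mm) begins 45 mm behind the grasp point.
Start: joints at [1.252, 0.536, -0.004, 1.538, 0.003, 1.067, -0.071], TCP at [0.163, -0.629, 0.405] pointing down, gripper open.
Joint ranges: [-2.7, 2.7], [-0.37, 2.16], [-1.27, 1.26], [0.24, 2.4], [-1.31, 4.45], [0.19, 1.91], [-2.76, 2.76]. Speed limits (rad/s): [2.39, 2.39, 3.14, 3.14, 3.14, 3.14, 3.14].

## Interface

Orientations are given as [roll, pitch, yaw] about the fixed x, y, z axes, in that order (R = Rz(yaw) Ry(pitch) Rx(roll)).
In Python, from cell import read_state, camera, calibration, job_done, finger_overhang gives the robot as it stands.
- The arm moves only by the shell command python3 -m handwheel 'ROWS' [FORCE]. ROWS is JSON, a list of rows, each a list of 3 entries, a list of its own where there are three numbers: the shift along the tool's x, y, z in m, then the turn about the tool's z in rad, then the opening, from 0 (shut) to 1 (fully open). In form: [[[x, y, z], twist, fingers], ...]. A call has exactly 5 rows; each row shifts and turns the commanded pose from where the row before left it, along the tool's axes as they then stand; what a row does not reach is not made up. A row lasts 1/8 s, in which the tool goes at most 62.5 mm and 10.7 degrees, less where a joint would pass 70% of its speed; a pose out of reach is approached as far as the arm can. A call is refused whole if a number of a shift passes 0.0625 or a number of a turn 0.188, either way. A call with a gripper value outside its range is refused whole. The fingers move at their own pace and stop on an object; FORCE is the grip in N (left out, the last holds). Time passes only in rows, so rows that do not move let the fingers close, or fill a call up. It gives the time, the measured TCP pose, the force and the opening at its end, in the units of the state.
- read_state(): the state, without advancing time (a new reading comes with each control period).
- camera(name): name is "scene" or "side" or "wrist"; returns (picture, depth): 400x640x3 uint8, blue, green, red; 400x640 float32, m along the optical axis (not along the pixel's ray), 0 where there is no reading.
- calibration(name): a dict with "mtx" (3x3 intrinsics, pixels), "rvec" (rotation vector, rad) and "tvec" (3), from world to camera coordinates, as OpenCV has them; the wrist camera has in their place "T_tool_cam" (4x4, takes a point from camera to tool coordinates, whose origin is the TCP and whose axes are the flange's). Camera axes: x right, y down, z forward; pixel columns grow to the right and rows downward; lengths in m; the calibration is good to about 2 mm. A picture is of the moment at which its call begins: read the wrist's pose just before it. calibration takes no time and is no camera call.
- job_done(): hands the job in, once; it reports no verdict.
The state is a dict: "time": time; "qpos": joint angles; "joint_vel": joint speeds; "effort": joint torques, N m; "position": TCP position; "eef_rot": TCP orientation; "force": force on the tool from outside, world axes, zero at the start; "moment": the same for the moment, N m; "finger_gap": finger opening in m.
Only numpy, scipy, OpenCV 4.12 (cv2) and the standard library are available. Lean on these libraries where they do the work, as an engineer would, in place of code of your own. Each camera call takes 0.05 s, during which the arm holds its last target. There are 200 camera calls.

## Task

Weigh the small screw vial that stands boxed in between two taller bottles in the sample carrier: lift off the carrier's hold-down bar and lay it flat on the bench, stand both bottles in the steel tray so that your fingers can get at the vial, and only then set the vial upright on the middle of the balance pan. Afterwards stand each bottle back in the carrier where it stood before, and lay the bar back across the two posts, down in their saddles. Keep bottles and vial from tipping over, and leave the petri dish and the slide box alone.

Things in the scene. Friction and masses are not known exactly. Their poses are not given: they have to be found in the camera images.
- carrier: Fixed carrier; origin: centre of underside, y lengthwise. Clear-walled open well, inside 48 (x) x 132 mm (y), floor 8, wall tops 61 mm up; vial in its middle, a bottle 42 mm to each side along y. With them out, fingers fit beside the vial along y only. Posts at y = -122, +122 mm (30 mm wide, 12 mm thick along y) end in saddles: floor 109 mm up, 16 mm wide, flaring to 28 mm at 125 mm up.
- bar: Loose steel hold-down bar, 140 g, 10 mm wide (x), 8 thick, 292 long (y) with T-ends 24 wide; grey grip on top at its middle, 10 wide (x), 44 long (y), 8 to 30 mm above the underside. Origin: middle of underside. At the start it spans both posts in their saddles, underside 109 mm up; each T-end lies outside its post with 10 mm of play lengthwise. Half a turn makes no difference.
- dropper_bottle: Amber dropper bottle with black teat, 50 g, upright. Origin: centre of its underside, z up. Body 31 mm in diameter up to 57 mm; cap and teat above it, 21 mm in diameter, 57 to 91 mm above the underside. It starts on the floor of the carrier's well at one side of the vial (either one).
- sample_bottle: White plastic sample bottle with white screw cap, 60 g, upright. Origin: centre of its underside, z up. Body 35 mm in diameter up to 54 mm, then shoulder and neck; cap 28 mm in diameter from 69 to 94 mm above the underside. It starts on the floor of the carrier's well at the other side of the vial.
- vial: Small clear screw vial with black cap, 23 mm in diameter, 54 mm tall, 25 g, upright in the middle of the carrier's well, its top level with the wall tops. Origin: centre of its underside, z up.
- tray: Flat steel tray, fixed, outside 125 x 165 mm (x, y), rim 16 mm high, walls and floor 3 mm thick. Origin: centre of its underside. The side area for the bottles.
- pan (a point): Centre of the top of the round steel pan (92 mm across, 50 mm above the bench) of the white bench balance, which is fixed, 185 x 145 mm and 38 mm high. The display lies toward -x of the pan.
- petri: Bystander: clear petri dish with grains, 64 mm across, 16 mm high, loose. Origin: centre of its underside.
- slide_box: Bystander: closed grey slide box, 96 x 62 x 26 mm, loose. Origin: centre of its underside.

How it is judged:
On the way, in this order (a step that is already met when the one before it is completed fails the run):
1. the hold-down bar lies flat on the bench, clear of the carrier, while the vial is still in the well (height (world z) of bar below 0.03 m and angle between bar's own z axis and vertical below 0.3 rad and horizontal distance between bar and carrier above 0.06 m and linear speed of bar below 0.03 m/s and distance of vial from where it was at the start of the episode below 0.03 m), for 0.2 s.
2. both bottles stand upright in the tray, while the vial is still in the well (x of dropper_bottle in the frame of tray between -0.053 and 0.053 m and y of dropper_bottle in the frame of tray between -0.073 and 0.073 m and height (world z) of each of dropper_bottle, sample_bottle below 0.012 m and angle between each of dropper_bottle, sample_bottle's own z axis and vertical below 0.15 rad and linear speed of each of dropper_bottle, sample_bottle below 0.03 m/s and x of sample_bottle in the frame of tray between -0.053 and 0.053 m and y of sample_bottle in the frame of tray between -0.073 and 0.073 m and distance of vial from where it was at the start of the episode below 0.06 m), for 0.2 s.
3. the vial stands upright on the balance pan, both bottles still in the tray (horizontal distance between vial and pan below 0.03 m and z of vial in the frame of pan between -0.005 and 0.005 m and angle between each of vial, dropper_bottle, sample_bottle's own z axis and vertical below 0.15 rad and linear speed of each of vial, dropper_bottle, sample_bottle below 0.03 m/s and x of dropper_bottle in the frame of tray between -0.053 and 0.053 m and y of dropper_bottle in the frame of tray between -0.073 and 0.073 m and height (world z) of each of dropper_bottle, sample_bottle below 0.012 m and x of sample_bottle in the frame of tray between -0.053 and 0.053 m and y of sample_bottle in the frame of tray between -0.073 and 0.073 m), for 0.2 s.
At the end, for the whole second after the job is handed in: Vial upright on the pan, within 30 mm of its centre; each bottle upright in the carrier within 16 mm of its first place; bar in both saddles (8 mm across, 15 mm lengthwise, 0.06 rad, underside 104 to 112 mm above the bench); all at rest (horizontal distance between vial and pan below 0.03 m and z of vial in the frame of pan between -0.005 and 0.005 m and angle between each of vial, dropper_bottle, sample_bottle's own z axis and vertical below 0.15 rad and linear speed of each of vial, dropper_bottle, sample_bottle, bar below 0.03 m/s and distance of each of dropper_bottle, sample_bottle from where it was at the start of the episode below 0.016 m and x of bar in the frame of carrier between -0.008 and 0.008 m and y of bar in the frame of carrier between -0.015 and 0.015 m and z of bar in the frame of carrier between 0.104 and 0.112 m and angle between the y axis of bar and the y axis of carrier, either way round below 0.06 rad and angle between bar's own z axis and vertical below 0.2 rad and angular speed of each of dropper_bottle, sample_bottle, vial, bar below 0.3 rad/s); the robot touches nothing.
It fails at once if the vial tips over (angle between vial's own z axis and vertical above 0.6 rad).
It fails at once if the dropper bottle tips over (angle between dropper_bottle's own z axis and vertical above 0.6 rad).
It fails at once if the sample bottle tips over (angle between sample_bottle's own z axis and vertical above 0.6 rad).
It fails at once if the petri dish is disturbed (distance of petri from where it was at the start of the episode above 0.02 m).
It fails at once if the slide box is disturbed (distance of slide_box from where it was at the start of the episode above 0.02 m).
It also fails if it takes over 138 s, if anything falls off the work surface, if the arm or the gripper's body presses on something with over 40 N, if the wrist force passes 120 N, or if a joint passes its speed limit or range.

## Working session

There is one attempt and no reset: what is moved stays moved. The work goes in short steps, Python scripts to look and compute and a shell command to move; the robot and the scene stay as the last step left them, time stands still between calls to the robot, and variables do not carry over. Pictures are saved under pics/ and viewed, about 12 in all and at most 16, crops included, and the job is handed in when it is done.

```bash
mkdir -p pics; cat > h.py <<'E'
import numpy as np, cv2
from scipy.spatial.transform import Rotation as Ro
from cell import *
def shot(name,fn):
    s=read_state(); im,d=camera(name); cv2.imwrite('pics/'+fn+'.png',im); np.savez('pics/'+fn+'.npz',im=im,d=d,p=s['position'],r=s['eef_rot'],n=name); return im,d
def pts(fn,px):
    z=np.load('pics/'+fn+'.npz'); n=str(z['n']); c=calibration(n); K=np.array(c['mtx']); out=[]
    for u,v in px:
        d=z['d'][v-1:v+2,u-1:u+2]; d=np.median(d[d>0]) if (d>0).any() else np.nan
        p=np.linalg.inv(K)@[u,v,1]*d
        if n=='wrist':
            T=np.array(c['T_tool_cam']); p=T[:3,:3]@p+T[:3,3]; p=Ro.from_euler('xyz',z['r']).as_matrix()@p+z['p']
        else:
            R=cv2.Rodrigues(np.array(c['rvec']))[0]; p=R.T@(p-np.array(c['tvec']).ravel())
        out.append(p)
    return np.round(out,4)
E
python3 - <<'E'
from h import *
print(read_state(),finger_overhang)
for n in('scene','side','wrist'): shot(n,n+'0')
E
```

```text
{'time': 0.0, 'qpos': array([ 1.25180532,  0.53718419, -0.00441321,  1.53883008,  0.00259059,
        1.06731481, -0.07120433]), 'joint_vel': array([ 0.00169624, -0.00036581, -0.0001108 ,  0.00034631, -0.00111684,
       -0.00110838,  0.00015692]), 'effort': array([ 1.22998721e-03, -5.70975065e+01,  9.91518460e-01, -2.51600397e+01,
       -5.62483992e-02,  1.80520857e-02,  1.63592717e-04]), 'position': array([ 0.16248314, -0.62903658,  0.40384418]), 'eef_rot': array([-3.13986691e+00,  1.31741873e-04,  2.52832246e-01]), 'force': array([-0.06002726,  0.22906935, -0.42917142]), 'moment': array([-0.00403286, -0.03916376, -0.03754178]), 'finger_gap': 0.08814076347834825} 0.166
```

View pics/scene0.png

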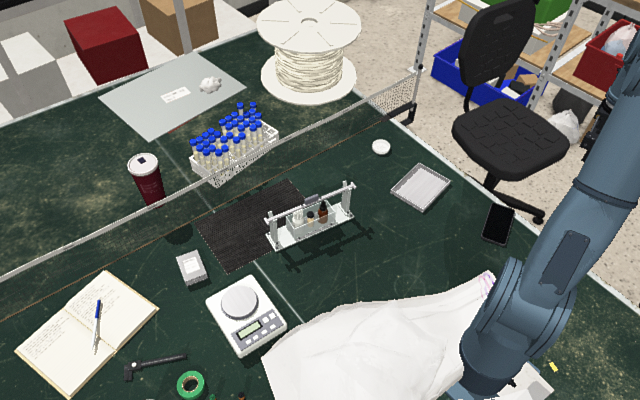

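View pics/side0.png

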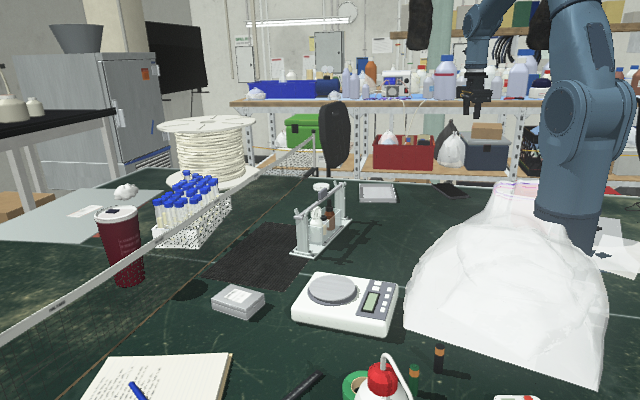

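The scene shows the balance at (240,310), carrier and bar at (310,212), tray (420,187), petri (381,147) and slide box (191,267). The dropper is right of the vial and the sample bottle left. I'll locate them and crop.

```bash
python3 - <<'E'
from h import *
n={'pan':(239,299),'barL':(270,216),'barR':(351,186),'grip':(311,198),'tray c':(420,187),'trayTop':(415,165),'trayR':(449,180),'trayB':(426,211),'trayL':(392,193),'petri':(381,147),'slide':(190,264),'sheet':(380,340),'sheettop':(400,310),'phone':(498,224),'rackfront':(210,180),'strip':(300,132),'strip2':(200,180),'cup':(145,165),'stripend':(412,85)}
for k,p in zip(n,pts('scene0',n.values())): print(k,p)
im=cv2.imread('pics/scene0.png')[160:260,240:370]; cv2.imwrite('pics/c1.png',cv2.resize(im,None,fx=6,fy=6,interpolation=2))
E
```

```text
pan [0.5226 0.346  0.0513]
barL [0.6464 0.1428 0.1139]
barR [ 0.5772 -0.1059  0.1187]
grip [0.607  0.0249 0.1371]
tray c [ 0.4951 -0.3519  0.0052]
trayTop [ 0.5742 -0.4185  0.0019]
trayR [ 0.4481 -0.4391  0.0164]
trayB [ 4.181e-01 -2.929e-01  4.000e-04]
trayL [ 0.5378 -0.2641  0.0035]
petri [ 0.6999 -0.3794  0.0187]
slide [0.7126 0.3797 0.029 ]
sheet [0.1844 0.1821 0.1302]
sheettop [0.2142 0.0739 0.0971]
phone [ 0.236  -0.4143  0.0106]
rackfront [0.9499 0.1572 0.0216]
strip [ 0.8359 -0.1278  0.1403]
strip2 [0.8605 0.2287 0.1463]
cup [0.9906 0.326  0.1709]
stripend [ 1.4738 -1.615  -0.7508]
```

View pics/c1.png

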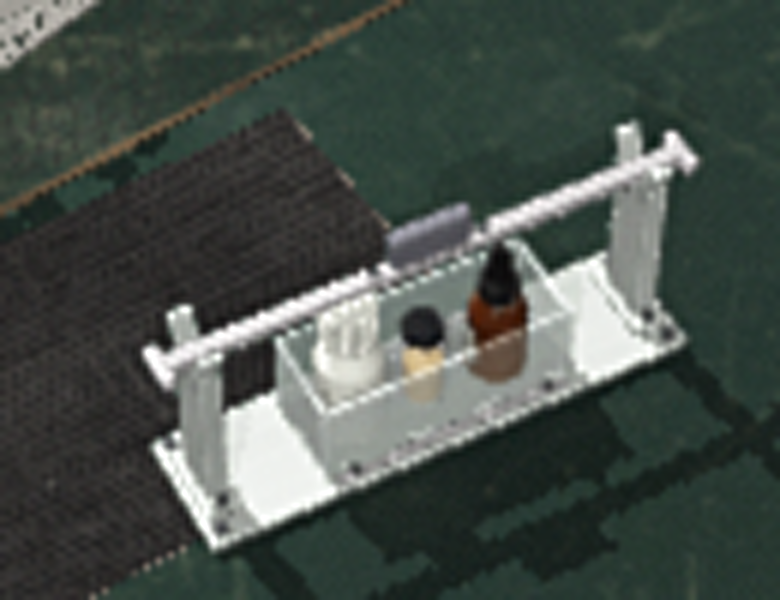

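Carrier lies at about (0.61, 0.02) with yaw about -0.27; order left to right is sample bottle, vial, dropper. Next a coarse height map for a spot for the bar and the bag's extent.

```bash
python3 - <<'E'
from h import *
M=np.full((14,23),-1.)
for n in('scene','side'):
    z=np.load(f'pics/{n}0.npz');d=z['d'];c=calibration(n);K=np.array(c['mtx'])
    v,u=np.mgrid[:400,:640];P=np.stack([(u-K[0,2])/K[0,0]*d,(v-K[1,2])/K[1,1]*d,d],-1)[d>0]
    P=(P-np.array(c['tvec']).ravel())@cv2.Rodrigues(np.array(c['rvec']))[0]
    i=((P[:,0]-.2)/.05).astype(int);j=((P[:,1]+.575)/.05).astype(int)
    ok=(P[:,0]>.2)&(P[:,1]>-.575)&(i<14)&(j<23)&(P[:,2]<.6)
    if n=='side': ok&=P[:,2]<.3
    np.maximum.at(M,(i[ok],j[ok]),P[ok,2])
print('y(cm)',[int(round((-.55+.05*j)*100)) for j in range(23)])
for i in range(14): print('%.3f'%(.225+.05*i),' '.join('%4d'%(1000*x) for x in M[i]))
E
```

```text
y(cm) [-55, -50, -45, -40, -35, -30, -25, -20, -15, -10, -5, 0, 5, 10, 15, 20, 25, 30, 35, 40, 45, 50, 55]
0.225 -1000   14   16   17   20    8    8    9    7    8    7   91  101  117  130  137  132  124  102   77   30    2   20
0.275 -1000   16   17   14   12    9    7    7    8    7   10    9   89  106  126  133  131  117   93   53   13    2    2
0.325 -1000    7    9    7    8    8    7    9    7    8    7    8    9   55   92  116  115  109   88   39    8   53    1
0.375 -1000   11    8    8    8   10    7    8    9    6    8   10    8    9    6   50   51   72   64   23    7    6   54
0.425 -1000   11   18   20   21   22   22   10    7    7    9    8    8    7    7    8    7   47   49   48   41    7   24
0.475   -2    6   21   11   12   10   25   10    6    7    8    7    7    8    9    7    8   54   56   55   38    6   23
0.525    2   11   20   22   16   25   21    9    8   12    8    8    7    7    8    7   33   57   56   56   19    5   12
0.575    5    9   18   24   21   20    9    8    9  131  124  135   67   66   11   10   38   55   56   53    7    6    7
0.625    4    9    8   12    8    7   12    7    7  125  116  143  143  121  128    9   10   10    6    6    7    6    7
0.675    7    9    8   22   27    8    9    8    9    8    5   10    9   61  128   12   12   11   32   32    8   14   18
0.725    6    9    9   24   22    9    8   10    9    9    9   12   12   12   10   10   10    9   32   33    6    8   16
0.775   13    9    8    8    7    9   10    7   11   10   10   10   12   15   12   10   10   14   29   30    8    7   17
0.825  156  154  154  156  153  153  154  151  151  153  155  149  148  148   11   13   10   10    8    9    9    6   18
0.875    8    8    7   10    9    9    9    8    8    9    7  143  148  152  152  152  149  149  151  150  151  152  149
```

```bash
cat > go.py <<'E'
import sys; from h import *
# target TCP x y z yaw -> twist, then shift in tool axes after twisting
x,y,z,w=map(float,sys.argv[1:5]); s=read_state(); p=s['position']; r=s['eef_rot']
t=-((w-r[2]+np.pi)%(2*np.pi)-np.pi)
R=Ro.from_euler('xyz',[np.pi,0,w]).as_matrix(); D=R.T@(np.array([x,y,z])-p)
print('t%.2f'%s['time'],'pos',p.round(4),'rot',r.round(3),'gap%.4f'%s['finger_gap'],'q7 %.2f'%s['qpos'][6],'\n twist',t.round(4),'shift',D.round(4),'rows>=%.1f'%(np.abs(D).max()/.0625))
E
python3 -m handwheel '[[[0,0,0],-0.188,1],[[0,0,0],-0.188,1],[[0,0,0],-0.188,1],[[0,0,0],-0.188,1],[[0,0,0],-0.188,1]]' 20
python3 go.py 0.54 0.03 0.42 1.30
```

```text
time: 0.78
position: [0.1625, -0.6292, 0.4044]
eef_rot: [-3.141, -0.0, 1.196]
force: [0.2, -1.0, -0.5]
finger_gap: 0.0881
t0.78 pos [ 0.1625 -0.6292  0.4044] rot [-3.141 -0.     1.196] gap0.0881 q7 0.78 
 twist -0.1035 shift [ 0.7362  0.1874 -0.0156] rows>=11.8
```

```bash

python3 -m handwheel '[[[0,0,0],-0.104,1],[[0.05,0.0125,0],0,1],[[0.055,0.014,0],0,1],[[0.055,0.014,0],0,1],[[0.055,0.014,0],0,1]]' >/dev/null
python3 -m handwheel '[[[0.055,0.014,0],0,1],[[0.055,0.014,0],0,1],[[0.055,0.014,0],0,1],[[0.055,0.014,0],0,1],[[0.055,0.014,0],0,1]]' >/dev/null
python3 -m handwheel '[[[0.055,0.014,0],0,1],[[0.055,0.014,0],0,1],[[0.055,0.014,0],0,1],[[0.03,0.008,0],0,1],[[0,0,0],0,1]]'
python3 go.py 0.54 0.03 0.42 1.30; python3 -c "
from h import *
print(np.round(calibration('wrist')['T_tool_cam'],3)); shot('wrist','w1')"
```

```text
time: 2.65
position: [0.518, -0.0155, 0.4046]
eef_rot: [-3.141, -0.001, 1.299]
force: [0.7, -0.5, 0.9]
finger_gap: 0.0879
t2.65 pos [ 0.518  -0.0155  0.4046] rot [-3.141e+00 -1.000e-03  1.299e+00] gap0.0879 q7 -0.54 
 twist -0.0012 shift [ 0.0497  0.009  -0.0154] rows>=0.8
[[-0.001 -0.96  -0.279  0.073]
 [ 1.    -0.001  0.001  0.001]
 [-0.001 -0.279  0.96   0.019]
 [ 0.     0.     0.     1.   ]]
```

View pics/w1.png

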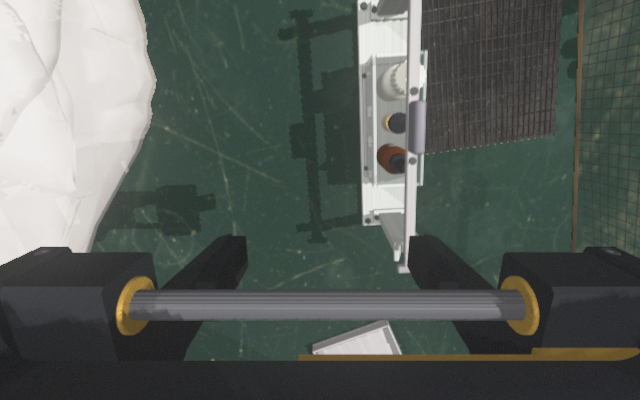

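Wrist view: bar grip (417,101)-(417,153), near T-end (402,268); sample cap (399,80), vial cap (396,122), dropper teat (397,161), tray at the bottom.

```bash
python3 - <<'E'
from h import *
n={'gripA':(417,105),'gripM':(417,127),'gripB':(417,150),'bar1':(413,170),'bar2':(409,200),'bar3':(405,235),'bar4':(415,60),'bar5':(417,20),'samp':(402,78),'vial':(397,122),'drop':(398,161),'plateL':(368,220),'plateL2':(363,10)}
P=pts('w1',n.values())
for k,p in zip(n,P): print(k,p)
im=cv2.imread('pics/w1.png')[0:280,340:450]; cv2.imwrite('pics/c2.png',cv2.resize(im,None,fx=2,fy=2,interpolation=2)[:600])
im=cv2.imread('pics/w1.png')[40:200,345:445]; cv2.imwrite('pics/c3.png',cv2.resize(im,None,fx=3.7,fy=3.7,interpolation=2)[:600])
E
```

```text
gripA [0.6097 0.0422 0.1394]
gripM [0.6064 0.0254 0.1396]
gripB [0.603  0.0071 0.1396]
bar1 [ 0.6016 -0.0142  0.1182]
bar2 [ 0.5926 -0.0418  0.1175]
bar3 [ 0.582  -0.0767  0.1162]
bar4 [0.6212 0.0769 0.1174]
bar5 [0.6282 0.1056 0.1178]
samp [0.6117 0.0667 0.1028]
vial [0.6081 0.0271 0.063 ]
drop [ 0.5965 -0.0094  0.0846]
plateL [ 0.555  -0.0926  0.0121]
plateL2 [0.608  0.1523 0.0091]
```

View pics/c3.png

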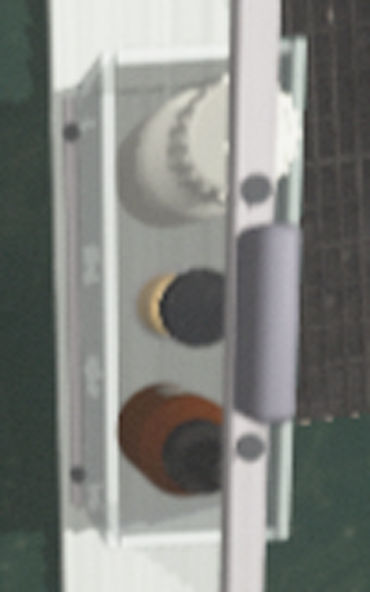

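```bash
python3 go.py 0.607 0.0255 0.279 1.323
```

```text
t2.70 pos [ 0.5174 -0.0174  0.4044] rot [-3.141  0.     1.296] gap0.0879 q7 -0.54 
 twist -0.0268 shift [0.0636 0.0763 0.1254] rows>=2.0
```

```bash

python3 -m handwheel '[[[0,0,0],-0.027,1],[[0.032,0.038,0],0,1],[[0.032,0.038,0],0,1],[[0,0,0.03],0,1],[[0,0,0],0,1]]' 
python3 go.py 0.607 0.0255 0.279 1.323
```

```text
time: 3.32
position: [0.6058, 0.0236, 0.3725]
eef_rot: [-3.137, 0.002, 1.321]
force: [0.4, -0.9, 0.3]
finger_gap: 0.0881
t3.33 pos [0.6058 0.0236 0.3725] rot [-3.137e+00  2.000e-03  1.321e+00] gap0.0881 q7 -0.62 
 twist -0.0025 shift [0.0021 0.0007 0.0935] rows>=1.5
```

```bash

python3 -m handwheel '[[[0.002,0.0005,0.03],0,1],[[0,0,0.04],0,1],[[0,0,0.0235],0,1],[[0,0,0],0,0.4],[[0,0,0],0,0.3]]'  30
python3 -m handwheel '[[[0,0,0],0,0.1],[[0,0,0],0,0],[[0,0,0],0,0],[[0,0,0],0,0],[[0,0,0],0,0]]'  30
python3 go.py 0.607 0.0255 0.35 1.323
```

```text
time: 3.95
position: [0.6083, 0.0265, 0.283]
eef_rot: [3.139, -0.0, 1.321]
force: [-0.5, -0.1, 1.1]
finger_gap: 0.0703
time: 4.58
position: [0.6078, 0.0271, 0.2812]
eef_rot: [-3.141, 0.0, 1.321]
force: [0.3, 0.3, -0.3]
finger_gap: 0.0203
t4.58 pos [0.6078 0.0271 0.2812] rot [-3.141  0.     1.321] gap0.0203 q7 -0.68 
 twist -0.0017 shift [-0.0018 -0.0004 -0.0688] rows>=1.1
```

```bash

python3 -m handwheel '[[[0,0,0],0,0],[[0,0,0],0,0],[[0,0,0],0,0],[[0,0,0],0,0],[[0,0,-0.01],0,0]]'  30
python3 go.py 0.46 0.025 0.36 1.323
```

```text
time: 5.2
position: [0.6074, 0.027, 0.2908]
eef_rot: [-3.14, 0.001, 1.321]
force: [0.1, -0.4, -1.5]
finger_gap: 0.0097
t5.20 pos [0.6074 0.027  0.2908] rot [-3.140e+00  1.000e-03  1.321e+00] gap0.0097 q7 -0.68 
 twist -0.0018 shift [-0.0381 -0.1424 -0.0692] rows>=2.3
```

```bash

python3 -m handwheel '[[[0,0,-0.03],0,0],[[0,0,-0.04],0,0],[[-0.008,-0.03,0],0,0],[[-0.01,-0.037,0],0,0],[[-0.01,-0.037,0],0,0]]' 
python3 -m handwheel '[[[-0.01,-0.038,0],0,0],[[0,0,0.04],0,0],[[0,0,0.05],0,0],[[0,0,0.05],0,0],[[0,0,0],0,0]]' 
python3 go.py 0.46 0.025 0.173 1.323; python3 -c "
from h import *
shot('scene','s1')"
```

```text
time: 5.82
position: [0.4986, 0.0258, 0.3616]
eef_rot: [-3.141, 0.0, 1.321]
force: [-0.2, -0.1, -1.2]
finger_gap: 0.0097
time: 6.45
position: [0.4591, 0.0254, 0.2193]
eef_rot: [-3.135, 0.002, 1.322]
force: [-0.2, 0.8, -0.8]
finger_gap: 0.0104
t6.45 pos [0.4591 0.0254 0.2193] rot [-3.135e+00  2.000e-03  1.322e+00] gap0.0104 q7 -0.84 
 twist -0.0012 shift [-0.0001  0.0009  0.0463] rows>=0.7
```

```bash

python3 -m handwheel '[[[0,0,0.015],0,0],[[0,0,0.013],0,0],[[0,0,0.01],0,0],[[0,0,0],0,0],[[0,0,0],0,0]]' 
python3 go.py 0.46 0.025 0.173 1.323
```

```text
time: 7.12
position: [0.461, 0.0254, 0.1834]
eef_rot: [3.141, -0.0, 1.321]
force: [0.5, 0.3, -1.5]
finger_gap: 0.0097
t7.12 pos [0.461  0.0254 0.1834] rot [ 3.141 -0.     1.321] gap0.0097 q7 -0.89 
 twist -0.0016 shift [-0.0006 -0.0008  0.0104] rows>=0.2
```

```bash

python3 -m handwheel '[[[0,0,0.01],0,0],[[0,0,0],0,0],[[0,0,0.001],0,0],[[0,0,0],0,0.2],[[0,0,0],0,0.4]]' 
python3 -m handwheel '[[[0,0,0],0,0.6],[[0,0,0],0,1],[[0,0,-0.02],0,1],[[0,0,-0.05],0,1],[[0,0,-0.06],0,1]]' 
python3 -m handwheel '[[[0,0,-0.06],0,1],[[0,0,-0.03],0,1],[[0,0,0],0,1],[[0,0,0],0,1],[[0,0,0],0,1]]' 
python3 go.py 0.60 -0.01 0.29 1.323;python3 -c "
from h import *
shot('wrist','w2')"
```

```text
time: 7.75
position: [0.461, 0.0254, 0.1724]
eef_rot: [3.141, -0.0, 1.321]
force: [-0.0, -0.2, 0.0]
finger_gap: 0.0252
time: 8.38
position: [0.4604, 0.0252, 0.303]
eef_rot: [-3.139, 0.0, 1.322]
force: [0.9, 0.3, 0.4]
finger_gap: 0.0754
time: 9.0
position: [0.4604, 0.0252, 0.3908]
eef_rot: [-3.139, 0.001, 1.322]
force: [0.6, 0.3, -0.3]
finger_gap: 0.0883
t9.00 pos [0.4604 0.0252 0.3908] rot [-3.139e+00  1.000e-03  1.322e+00] gap0.0883 q7 -0.61 
 twist -0.0014 shift [1.000e-04 1.440e-01 1.008e-01] rows>=2.3
```

View pics/w2.png

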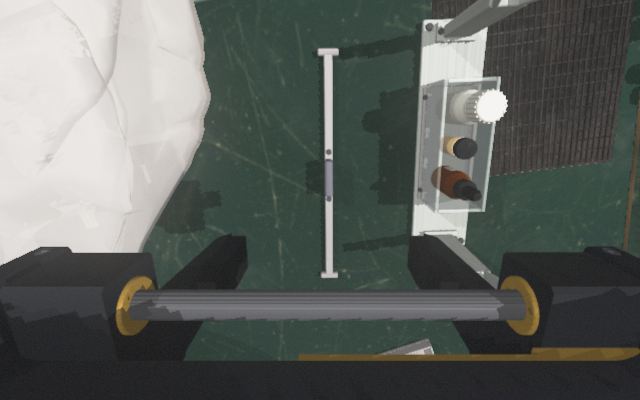

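Bar lies flat, grip at (328,179). Caps now unobstructed: sample (490,107), vial (465,148), teat tip (474,194); right well-wall top (498,77)-(486,211).

```bash
python3 - <<'E'
from h import *
n={'samp':(490,107),'s2':(485,107),'vial':(465,148),'v2':(462,148),'drop':(474,193),'d2':(468,189),'wallTR':(498,79),'wallBR':(486,210),'plate1':(424,30),'plate2':(415,230),'barA':(328,53),'barB':(329,273),'grip':(328,179)}
P=pts('w2',n.values())
for k,p in zip(n,P): print(k,p)
im=cv2.imread('pics/w2.png')[55:230,400:520]; cv2.imwrite('pics/c4.png',cv2.resize(im,None,fx=3.4,fy=3.4,interpolation=2))
E
```

```text
samp [0.6177 0.0662 0.1031]
s2 [0.6135 0.0673 0.103 ]
vial [0.6095 0.027  0.0624]
v2 [0.6062 0.028  0.0632]
drop [ 0.5981 -0.0106  0.0972]
d2 [ 0.5971 -0.0089  0.0871]
wallTR [0.6493 0.0861 0.0616]
wallBR [ 0.6524 -0.0752  0.0014]
plate1 [0.6037 0.1552 0.0093]
plate2 [ 0.5547 -0.0763  0.0095]
barA [0.4957 0.1591 0.0089]
barB [ 0.4284 -0.1109  0.0084]
grip [0.4612 0.0236 0.0309]
```

View pics/c4.png

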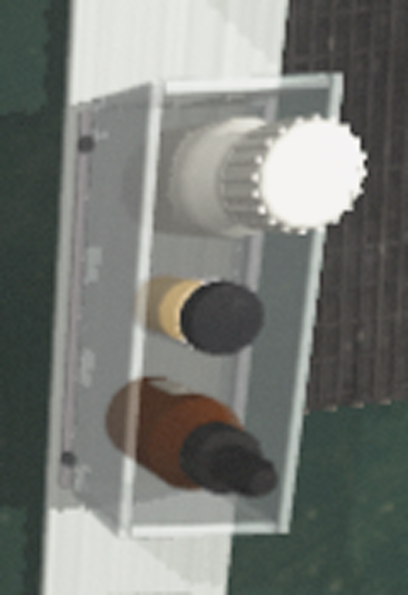

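```bash
python3 go.py 0.5988 -0.0137 0.30 1.326
```

```text
t9.05 pos [0.4604 0.0253 0.3909] rot [-3.139  0.     1.322] gap0.0883 q7 -0.61 
 twist -0.0044 shift [-0.0043  0.1437  0.0909] rows>=2.3
```

```bash

python3 -m handwheel '[[[-0.0015,0.048,0],-0.004,1],[[-0.0015,0.048,0],0,1],[[-0.0013,0.0477,0.03],0,1],[[0,0,0.06],0,1],[[0,0,0],0,1]]' 12
python3 go.py 0.5988 -0.0137 0.234 1.326
```

```text
time: 9.68
position: [0.5969, -0.0141, 0.2971]
eef_rot: [-3.131, 0.002, 1.326]
force: [-0.6, 0.5, 0.5]
finger_gap: 0.0883
t9.68 pos [ 0.5969 -0.0141  0.2971] rot [-3.131e+00  2.000e-03  1.326e+00] gap0.0883 q7 -0.62 
 twist -0.0 shift [0.0009 0.0018 0.0631] rows>=1.0
```

```bash

python3 -m handwheel '[[[0,0.001,0.03],0,1],[[0,0,0.03],0,1],[[0,0,0],0,0.6],[[0,0,0],0,0.5],[[0,0,0],0,0.4]]' 12
python3 go.py 0.5988 -0.0137 0.234 1.326
python3 -m handwheel '[[[0,0,0],0,0.3],[[0,0,0],0,0.3],[[0,0,0],0,0.1],[[0,0,0],0,0.1],[[0,0,0],0,0.1]]' 12
python3 go.py 0.5988 -0.0137 0.234 1.326
```

```text
time: 10.3
position: [0.6008, -0.0141, 0.2441]
eef_rot: [3.139, -0.001, 1.325]
force: [0.0, -0.1, 0.0]
finger_gap: 0.0602
t10.30 pos [ 0.6008 -0.0141  0.2441] rot [ 3.139e+00 -1.000e-03  1.325e+00] gap0.0602 q7 -0.66 
 twist -0.0007 shift [-0.0001 -0.002   0.0101] rows>=0.2
time: 10.92
position: [0.6001, -0.0142, 0.2421]
eef_rot: [-3.141, 0.0, 1.325]
force: [0.4, -0.7, -0.5]
finger_gap: 0.0208
t10.93 pos [ 0.6001 -0.0142  0.2421] rot [-3.141  0.     1.325] gap0.0208 q7 -0.66 
 twist -0.0006 shift [ 0.0001 -0.0014  0.0081] rows>=0.1
```

```bash

python3 -m handwheel '[[[0,0,0],0,0],[[0,0,-0.02],0,0],[[0,0,-0.045],0,0],[[0,0,-0.05],0,0],[[0,0,-0.045],0,0]]' 15
python3 go.py 0.4875 -0.319 0.40 1.326
```

```text
time: 11.55
position: [0.6, -0.014, 0.4055]
eef_rot: [3.14, -0.001, 1.326]
force: [0.9, -0.2, -0.8]
finger_gap: 0.0204
t11.55 pos [ 0.6    -0.014   0.4055] rot [ 3.140e+00 -1.000e-03  1.326e+00] gap0.0204 q7 -0.55 
 twist -0.0003 shift [-0.3232 -0.0352  0.0055] rows>=5.2
```

```bash

python3 -m handwheel '[[[-0.03,-0.003,0],0,0],[[-0.05,-0.006,0],0,0],[[-0.055,-0.006,0],0,0],[[-0.055,-0.006,0],0,0],[[-0.055,-0.006,0],0,0]]' 
python3 -m handwheel '[[[-0.05,-0.006,0],0,0],[[-0.028,-0.002,0],0,0],[[0,0,0],0,0],[[0,0,0.03],0,0],[[0,0,0.04],0,0]]' 
python3 go.py 0.4875 -0.319 0.238 1.326
python3 -c "
from h import *
shot('wrist','w3')
print(pts('w3',[(320,200)]))"
```

```text
time: 12.18
position: [0.5136, -0.2467, 0.4038]
eef_rot: [3.14, 0.0, 1.326]
force: [0.2, -0.0, -0.3]
finger_gap: 0.0207
time: 12.8
position: [0.489, -0.3175, 0.3334]
eef_rot: [3.138, 0.0, 1.327]
force: [0.1, -0.3, -1.4]
finger_gap: 0.0204
t12.80 pos [ 0.489  -0.3175  0.3334] rot [3.138 0.    1.327] gap0.0204 q7 -0.01 
 twist 0.0012 shift [-0.0018 -0.0011  0.0954] rows>=1.5
[[ 0.4894 -0.3023  0.116 ]]
```

View pics/w3.png

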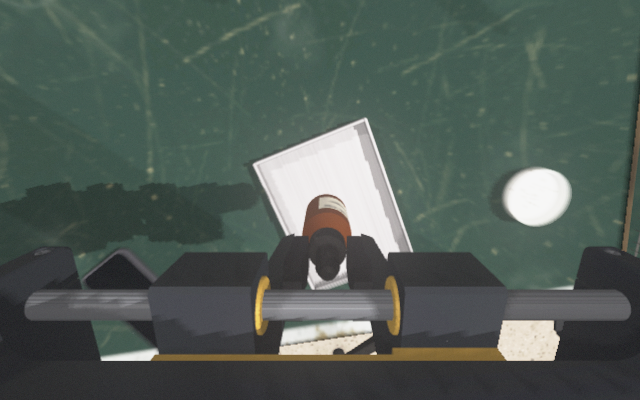

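The dropper hangs upright over the tray; the tray's far corners are at (255,163) and (367,121).

```bash
python3 -c "
from h import *
print(pts('w3',[(256,164),(367,121),(366,125),(408,240),(300,165),(360,150)]))"
```

```text
[[ 0.4266 -0.2773  0.0166]
 [ 0.5451 -0.2632  0.0166]
 [ 0.5438 -0.2669  0.0136]
 [ 0.5629 -0.3982  0.017 ]
 [ 0.4682 -0.291   0.0042]
 [ 0.5336 -0.2911  0.0034]]
```

```bash

python3 -m handwheel '[[[0,0.002,0.03],0,0],[[0,0,0.03],0,0],[[0,0,0.02],0,0],[[0,0,0],0,0],[[0,0,0],0,0]]' 
python3 go.py 0.4875 -0.319 0.2385 1.326
```

```text
time: 13.48
position: [0.4903, -0.3194, 0.2535]
eef_rot: [3.14, 0.0, 1.326]
force: [-0.3, 0.1, 0.4]
finger_gap: 0.0202
t13.47 pos [ 0.4903 -0.3194  0.2535] rot [3.14  0.    1.326] gap0.0202 q7 -0.07 
 twist -0.0003 shift [-0.0003 -0.0028  0.015 ] rows>=0.2
```

```bash

python3 -m handwheel '[[[0,0,0.01],0,0],[[0,0,0.0035],0,0],[[0,0,0],0,0],[[0,0,0],0,0],[[0,0,0.001],0,0]]' 
python3 go.py 0.4875 -0.319 0.2385 1.326
```

```text
time: 14.1
position: [0.4897, -0.3196, 0.2379]
eef_rot: [3.141, 0.0, 1.325]
force: [-0.4, -0.2, 0.2]
finger_gap: 0.0206
t14.10 pos [ 0.4897 -0.3196  0.2379] rot [3.141 0.    1.325] gap0.0206 q7 -0.08 
 twist -0.0007 shift [ 0.     -0.0023 -0.0006] rows>=0.0
```

```bash

python3 -m handwheel '[[[0,0,0],0,0.25],[[0,0,0],0,0.35],[[0,0,0],0,0.5],[[0,0,0],0,0.7],[[0,0,-0.01],0,1]]' 
python3 -m handwheel '[[[0,0,-0.04],0,1],[[0,0,-0.05],0,1],[[0,0,-0.05],0,1],[[0,0,0],0,1],[[0,0,0],0,1]]' 
python3 go.py 0.6192 0.0677 0.38 1.326
python3 -c "
from h import *
shot('wrist','w4')"
```

```text
time: 14.72
position: [0.4893, -0.3193, 0.2475]
eef_rot: [-3.14, -0.0, 1.325]
force: [-0.5, -0.7, -0.3]
finger_gap: 0.0589
time: 15.35
position: [0.4893, -0.3194, 0.3875]
eef_rot: [-3.141, 0.0, 1.325]
force: [-0.4, 0.5, -0.1]
finger_gap: 0.0882
t15.35 pos [ 0.4893 -0.3194  0.3875] rot [-3.141  0.     1.325] gap0.0882 q7 0.02 
 twist -0.0007 shift [0.407  0.0323 0.0075] rows>=6.5
```

View pics/w4.png

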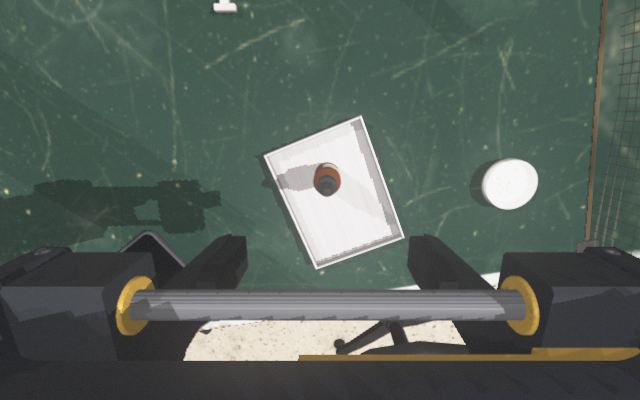

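Dropper stands upright in the tray's upper half (327,182). Now the sample bottle.

```bash

python3 -m handwheel '[[[0.05,0.004,-0.01],0,1],[[0.06,0.005,0],0,1],[[0.06,0.005,0],0,1],[[0.06,0.005,0],0,1],[[0.06,0.005,0],0,1]]' 
python3 -m handwheel '[[[0.06,0.004,0],0,1],[[0.04,0.003,0],0,1],[[0.017,0.001,0],0,1],[[0,0,0.02],0,1],[[0,0,0.03],0,1]]' 
python3 go.py 0.6192 0.0677 0.239 1.326
```

```text
time: 16.02
position: [0.5833, -0.0423, 0.3961]
eef_rot: [-3.139, 0.001, 1.325]
force: [0.9, -0.7, 0.3]
finger_gap: 0.0879
time: 16.65
position: [0.6194, 0.0648, 0.3459]
eef_rot: [3.141, 0.002, 1.323]
force: [1.5, 0.1, -0.2]
finger_gap: 0.0882
t16.65 pos [0.6194 0.0648 0.3459] rot [3.141e+00 2.000e-03 1.323e+00] gap0.0882 q7 -0.72 
 twist -0.0034 shift [ 0.0027 -0.0009  0.1069] rows>=1.7
```

```bash

python3 -m handwheel '[[[0.0027,0,0.03],0,1],[[0,0,0.04],0,1],[[0,0,0.03],0,1],[[0,0,0],0,0.7],[[0,0,0],0,0.55]]' 15
python3 go.py 0.6192 0.0677 0.239 1.326
python3 -m handwheel '[[[0,0,0.004],0,0.4],[[0,0,0],0,0.35],[[0,0,0],0,0.2],[[0,0,0],0,0.1],[[0,0,0],0,0.1]]' 15
python3 go.py 0.6192 0.0677 0.39 1.326
```

```text
time: 17.27
position: [0.6204, 0.0688, 0.2481]
eef_rot: [3.141, 0.0, 1.324]
force: [-0.9, -0.2, 0.6]
finger_gap: 0.07
t17.27 pos [0.6204 0.0688 0.2481] rot [3.141 0.    1.324] gap0.0700 q7 -0.79 
 twist -0.0023 shift [-0.0013 -0.0009  0.0091] rows>=0.1
time: 17.9
position: [0.6203, 0.0702, 0.2438]
eef_rot: [3.141, -0.0, 1.325]
force: [-0.7, -0.7, 1.3]
finger_gap: 0.0268
t17.90 pos [0.6203 0.0702 0.2438] rot [ 3.141 -0.     1.325] gap0.0268 q7 -0.79 
 twist -0.0005 shift [-0.0027 -0.0004 -0.1462] rows>=2.3
```

```bash

python3 -m handwheel '[[[0,0,0],0,0],[[0,0,-0.02],0,0],[[0,0,-0.045],0,0],[[0,0,-0.05],0,0],[[0,0,-0.045],0,0]]' 20
python3 go.py 0.5005 -0.386 0.40 1.326
python3 -m handwheel '[[[-0.03,-0.001,0],0,0],[[-0.05,-0.002,0],0,0],[[-0.06,-0.002,0],0,0],[[-0.06,-0.002,0],0,0],[[-0.06,-0.002,0],0,0]]' 
python3 -m handwheel '[[[-0.06,-0.002,0],0,0],[[-0.06,-0.002,0],0,0],[[-0.05,-0.002,0],0,0],[[-0.03,0,0],0,0],[[0,0,0],0,0]]' 
python3 go.py 0.5005 -0.386 0.239 1.326
```

```text
time: 18.52
position: [0.6201, 0.0703, 0.4069]
eef_rot: [3.14, -0.001, 1.326]
force: [0.5, 0.6, -0.1]
finger_gap: 0.0268
t18.52 pos [0.6201 0.0703 0.4069] rot [ 3.140e+00 -1.000e-03  1.326e+00] gap0.0268 q7 -0.69 
 twist -0.0004 shift [-0.4717 -0.0054  0.0069] rows>=7.5
time: 19.15
position: [0.5475, -0.1815, 0.4051]
eef_rot: [3.14, 0.0, 1.326]
force: [0.3, -0.5, -1.2]
finger_gap: 0.0271
time: 19.77
position: [0.4925, -0.3751, 0.4045]
eef_rot: [3.141, 0.001, 1.32]
force: [0.7, 0.5, 0.0]
finger_gap: 0.0267
t19.77 pos [ 0.4925 -0.3751  0.4045] rot [3.141e+00 1.000e-03 1.320e+00] gap0.0267 q7 0.10 
 twist -0.0055 shift [-0.0086  0.0104  0.1655] rows>=2.6
```

```bash

python3 -m handwheel '[[[-0.0086,0.0104,0],-0.005,0],[[0,0,0.03],0,0],[[0,0,0.05],0,0],[[0,0,0.04],0,0],[[0,0,0.02],0,0]]' 
python3 go.py 0.5005 -0.386 0.2395 1.326
python3 -m handwheel '[[[0,0,0.01],0,0],[[0,0,0],0,0],[[0,0,0],0,0],[[0,0,0],0,0],[[0,0,0],0,0]]' 
python3 go.py 0.5005 -0.386 0.2395 1.326
```

```text
time: 20.4
position: [0.5025, -0.3819, 0.2619]
eef_rot: [-3.14, -0.002, 1.333]
force: [0.2, -1.0, -1.0]
finger_gap: 0.0274
t20.40 pos [ 0.5025 -0.3819  0.2619] rot [-3.140e+00 -2.000e-03  1.333e+00] gap0.0274 q7 0.04 
 twist 0.0068 shift [-0.0045 -0.001   0.0224] rows>=0.4
time: 21.02
position: [0.502, -0.3835, 0.2543]
eef_rot: [3.141, 0.0, 1.33]
force: [-0.4, 1.0, -0.7]
finger_gap: 0.0265
t21.02 pos [ 0.502  -0.3835  0.2543] rot [3.141 0.    1.33 ] gap0.0265 q7 0.03 
 twist 0.0042 shift [-0.0028 -0.0008  0.0148] rows>=0.2
```

```bash

python3 -m handwheel '[[[-0.002,0,0.01],0.004,0],[[0,0,0.004],0,0],[[0,0,0.001],0,0],[[0,0,0],0,0],[[0,0,0],0,0]]' 
python3 -m handwheel '[[[0,0,0],0,0.35],[[0,0,0],0,0.45],[[0,0,0],0,0.6],[[0,0,0],0,0.8],[[0,0,-0.01],0,1]]' 
python3 -m handwheel '[[[0,0,-0.04],0,1],[[0,0,-0.05],0,1],[[0,0,-0.05],0,1],[[0,0,0],0,1],[[0,0,0],0,1]]' 
python3 -c "
from h import *
shot('wrist','w5')"
```

```text
time: 21.65
position: [0.5012, -0.3854, 0.2388]
eef_rot: [-3.141, 0.0, 1.326]
force: [-2.4, 0.2, 5.6]
finger_gap: 0.027
time: 22.28
position: [0.5011, -0.385, 0.2484]
eef_rot: [-3.14, -0.001, 1.326]
force: [0.4, -0.8, 0.2]
finger_gap: 0.0674
time: 22.9
position: [0.5011, -0.3851, 0.3887]
eef_rot: [-3.141, 0.0, 1.326]
force: [-0.0, -0.6, -1.3]
finger_gap: 0.0884
```

View pics/w5.png

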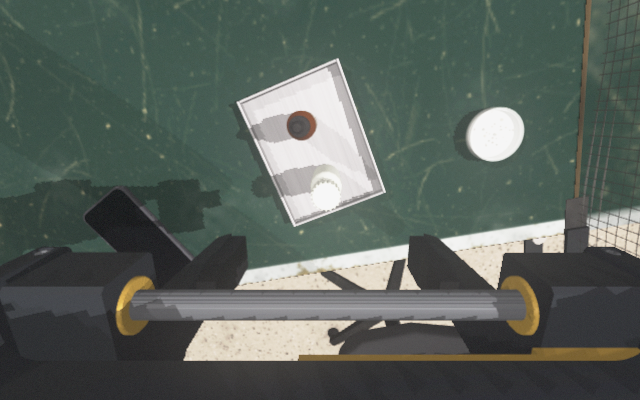

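Dropper (301,126) and sample (326,190) both stand upright in the tray. Now the vial, jaws along the carrier's y.

```bash

python3 go.py 0.609 0.027 0.389 1.326
python3 -m handwheel '[[[0.04,0,-0.01],0,1],[[0.06,0,0],0,1],[[0.06,0,0],0,1],[[0.06,0,0],0,1],[[0.06,0,0],0,1]]' 
python3 -m handwheel '[[[0.06,0,0],0,1],[[0.04,0,0],0,0.8],[[0,0,0],-0.175,0.6],[[0,0,0],-0.175,0.6],[[0,0,0],-0.175,0.6]]' 
python3 -m handwheel '[[[0,0,0],-0.175,0.6],[[0,0,0],-0.175,0.6],[[0,0,0],-0.175,0.6],[[0,0,0],-0.175,0.6],[[0,0,0],-0.175,0.6]]' 
python3 go.py 0.609 0.027 0.30 2.897
```

```text
t22.95 pos [ 0.5009 -0.3851  0.3878] rot [-3.14  -0.     1.326] gap0.0881 q7 0.10 
 twist 0.0004 shift [ 0.426   0.005  -0.0012] rows>=6.8
time: 23.58
position: [0.569, -0.1117, 0.3973]
eef_rot: [-3.139, 0.0, 1.326]
force: [0.3, 0.0, 0.2]
finger_gap: 0.0882
time: 24.2
position: [0.593, -0.0164, 0.3971]
eef_rot: [-3.139, -0.001, 1.858]
force: [0.4, 0.9, 0.4]
finger_gap: 0.0531
time: 24.82
position: [0.593, -0.0166, 0.3972]
eef_rot: [-3.141, -0.003, 2.732]
force: [0.5, 0.4, 0.9]
finger_gap: 0.0525
t24.82 pos [ 0.593  -0.0166  0.3972] rot [-3.141e+00 -3.000e-03  2.732e+00] gap0.0525 q7 0.70 
 twist -0.1647 shift [-0.005   0.0462  0.0972] rows>=1.6
```

```bash

python3 -m handwheel '[[[0,0,0],-0.165,0.6],[[-0.005,0.04,0],0,0.6],[[0,0.006,0.03],0,0.6],[[0,0,0.04],0,0.6],[[0,0,0],0,0.6]]' 
python3 go.py 0.609 0.027 0.196 2.897
python3 -c "
from h import *
shot('wrist','w6')"
```

```text
time: 25.45
position: [0.608, 0.0263, 0.3249]
eef_rot: [-3.139, -0.007, 2.892]
force: [0.1, 0.3, -0.6]
finger_gap: 0.0529
t25.45 pos [0.608  0.0263 0.3249] rot [-3.139 -0.007  2.892] gap0.0529 q7 0.72 
 twist -0.0049 shift [-0.0008  0.0009  0.1289] rows>=2.1
```

View pics/w6.png

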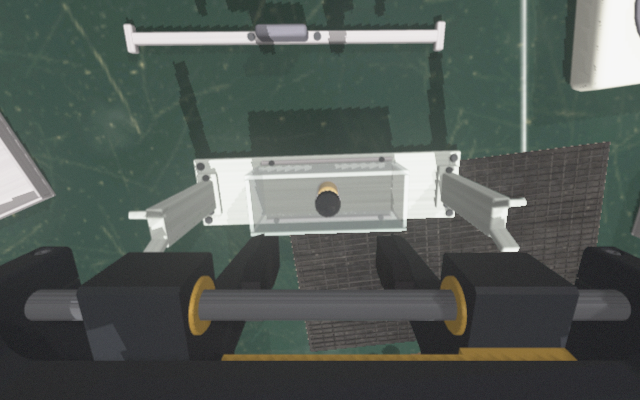

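Vial alone in the middle of the well, cap at (328,204); fingers aligned with the well.

```bash
python3 -c "
from h import *
P=pts('w6',[(328,204),(328,208),(285,37),(135,37),(437,37)]);print(P)
w=2.895;print(calibration('wrist')['mtx'])
"
```

```text
[[ 0.6105  0.027   0.063 ]
 [ 0.6139  0.0261  0.0632]
 [ 0.4672  0.0254  0.0262]
 [ 0.4285 -0.1086  0.0081]
 [ 0.497   0.1583  0.0086]]
[[293.38344664   0.         327.16667987]
 [  0.         293.38344664 199.15489713]
 [  0.           0.           1.        ]]
```

```bash

python3 -m handwheel '[[[-0.002,0,0.04],-0.004,0.6],[[0,0.0005,0.04],0,0.6],[[0,0,0.03],0,0.6],[[0,0,0.01],0,0.6],[[0,0,0],0,0.6]]' 10
python3 go.py 0.610 0.027 0.196 2.897
python3 -m handwheel '[[[0,0,0],0,0.5],[[0,0,0],0,0.4],[[0,0,0],0,0.3],[[0,0,0],0,0.25],[[0,0,0],0,0.15]]' 10
python3 go.py 0.610 0.027 0.196 2.897
```

```text
time: 26.12
position: [0.6122, 0.0269, 0.2097]
eef_rot: [3.141, 0.001, 2.895]
force: [0.0, 0.1, 0.9]
finger_gap: 0.0528
t26.12 pos [0.6122 0.0269 0.2097] rot [3.141e+00 1.000e-03 2.895e+00] gap0.0528 q7 0.63 
 twist -0.002 shift [ 0.0021 -0.0004  0.0137] rows>=0.2
time: 26.75
position: [0.6118, 0.0267, 0.2089]
eef_rot: [-3.141, 0.0, 2.895]
force: [0.7, -0.5, 2.2]
finger_gap: 0.0224
t26.75 pos [0.6118 0.0267 0.2089] rot [-3.141  0.     2.895] gap0.0224 q7 0.63 
 twist -0.0017 shift [ 0.0018 -0.0002  0.0129] rows>=0.2
```

```bash

python3 -m handwheel '[[[0,0,0],0,0.35],[[0,0,0],0,0.4],[[0,0,0.01],0,0.4],[[0.001,0,0.004],0,0.4],[[0,0,0],0,0.4]]' 10
python3 -m handwheel '[[[0,0,0],0,0.35],[[0,0,0],0,0.3],[[0,0,0],0,0.2],[[0,0,0],0,0.15],[[0,0,0],0,0.15]]' 12
python3 -m handwheel '[[[0,0,0],0,0],[[0,0,-0.02],0,0],[[0,0,-0.04],0,0],[[0,0,-0.05],0,0],[[0,0,-0.05],0,0]]' 15
python3 go.py 0.522 0.346 0.36 2.897
```

```text
time: 27.38
position: [0.6103, 0.0271, 0.194]
eef_rot: [-3.141, -0.001, 2.896]
force: [-1.1, -0.7, 0.2]
finger_gap: 0.0351
time: 28.0
position: [0.6108, 0.027, 0.1949]
eef_rot: [-3.142, 0.0, 2.895]
force: [-0.9, -0.5, 0.5]
finger_gap: 0.0224
time: 28.62
position: [0.6104, 0.0273, 0.3574]
eef_rot: [3.141, 0.0, 2.896]
force: [0.9, -0.1, 0.0]
finger_gap: 0.0226
t28.62 pos [0.6104 0.0273 0.3574] rot [3.141 0.    2.896] gap0.0226 q7 0.74 
 twist -0.001 shift [ 0.163   0.2878 -0.0026] rows>=4.6
```

```bash

python3 -m handwheel '[[[0.02,0.04,0],0,0],[[0.025,0.055,0],0,0],[[0.03,0.06,0],0,0],[[0.03,0.06,0],0,0],[[0.02,0.05,0],0,0]]' 
python3 -m handwheel '[[[0,0.01,0],0,0],[[0,0,0],0,0],[[0,0,0],0,0],[[0,0,0],0,0],[[0,0,0],0,0]]' 
python3 go.py 0.522 0.346 0.239 2.897
python3 -c "
from h import *
shot('wrist','w7')"
```

```text
time: 29.25
position: [0.5548, 0.3081, 0.3563]
eef_rot: [3.141, 0.0, 2.897]
force: [1.1, 0.1, 0.4]
finger_gap: 0.0225
time: 29.88
position: [0.5589, 0.3142, 0.3547]
eef_rot: [-3.141, 0.0, 2.894]
force: [-0.1, 0.3, -0.6]
finger_gap: 0.0222
t29.88 pos [0.5589 0.3142 0.3547] rot [-3.141  0.     2.894] gap0.0222 q7 0.29 
 twist -0.0031 shift [0.0435 0.0219 0.1157] rows>=1.9
```

View pics/w7.png

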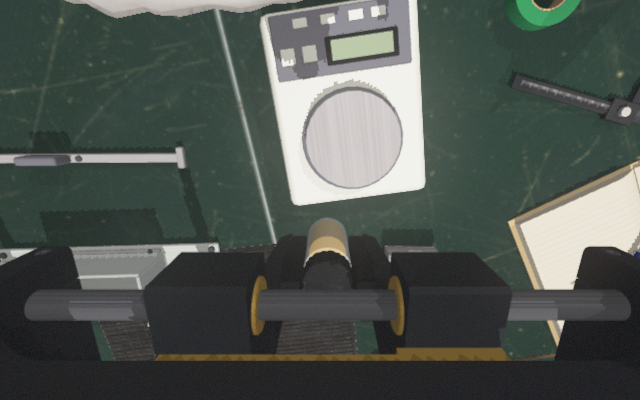

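Pan centre at (353,138); vial hangs upright at (328,240).

```bash
python3 -c "
from h import *
P=pts('w7',[(353,138),(306,138),(399,138),(353,90),(353,184)]);print(P)"; python3 go.py 0.524 0.347 0.239 2.894
```

```text
[[0.5181 0.351  0.0509]
 [0.5071 0.3075 0.0498]
 [0.5289 0.3935 0.0508]
 [0.4758 0.3614 0.0423]
 [0.562  0.341  0.0508]]
t29.93 pos [0.5588 0.3145 0.3547] rot [-3.141  0.     2.894] gap0.0224 q7 0.29 
 twist 0.0003 shift [0.0417 0.0229 0.1157] rows>=1.9
```

```bash

python3 -m handwheel '[[[0.02,0.01,0],0,0],[[0.027,0.0146,0],0,0],[[0,0,0.03],0,0],[[0,0,0.045],0,0],[[0,0,0.025],0,0]]' 
python3 -m handwheel '[[[0,0,0],0,0],[[0,0,0],0,0],[[0,0,0],0,0],[[0,0,0],0,0],[[0,0,0],0,0]]' 
python3 go.py 0.519 0.350 0.2385 2.894
```

```text
time: 30.55
position: [0.5172, 0.3511, 0.2528]
eef_rot: [-3.14, -0.002, 2.897]
force: [-0.5, 0.2, -1.2]
finger_gap: 0.0226
time: 31.18
position: [0.5191, 0.3506, 0.2552]
eef_rot: [3.141, 0.0, 2.895]
force: [-0.8, 0.5, 0.0]
finger_gap: 0.0224
t31.18 pos [0.5191 0.3506 0.2552] rot [3.141 0.    2.895] gap0.0224 q7 0.12 
 twist 0.0011 shift [-0.0001 -0.0006  0.0167] rows>=0.3
```

```bash

python3 -m handwheel '[[[0,0,0.01],0,0],[[0,0,0.005],0,0],[[0,0,0.0015],0,0],[[0,0,0],0,0],[[0,0,0],0,0]]' 
python3 -m handwheel '[[[0,0,0.001],0,0],[[0,0,0],0,0],[[0,0,0],0,0.25],[[0,0,0],0,0.35],[[0,0,0],0,0.4]]' 
python3 -m handwheel '[[[0,0,0],0,0.5],[[0,0,-0.01],0,0.6],[[0,0,-0.04],0,0.6],[[0,0,-0.05],0,0.6],[[0,0,-0.05],0,0.6]]' 
python3 -m handwheel '[[[-0.04,0,0],0,0.6],[[-0.04,0,0],0,0.6],[[0,0,0],0,0.6],[[0,0,0],0,0.6],[[0,0,0],0,0.6]]' 
python3 -c "
from h import *
shot('wrist','w8')"; python3 go.py 0.519 0.350 0.2385 2.894
```

```text
time: 31.8
position: [0.519, 0.3507, 0.2384]
eef_rot: [3.141, 0.0, 2.895]
force: [0.6, -0.9, -0.1]
finger_gap: 0.0219
time: 32.42
position: [0.5189, 0.3506, 0.2372]
eef_rot: [3.142, 0.0, 2.895]
force: [-0.7, -0.4, -0.1]
finger_gap: 0.035
time: 33.05
position: [0.5187, 0.3506, 0.3894]
eef_rot: [3.141, 0.0, 2.896]
force: [-0.3, 0.9, 0.0]
finger_gap: 0.0528
time: 33.67
position: [0.5953, 0.332, 0.3876]
eef_rot: [3.141, -0.0, 2.897]
force: [-0.1, 0.3, 0.3]
finger_gap: 0.0524
t33.73 pos [0.5954 0.3318 0.3876] rot [ 3.141 -0.     2.897] gap0.0528 q7 0.34 
 twist 0.0032 shift [ 0.0786 -0.0011  0.1491] rows>=2.4
```

View pics/w8.png

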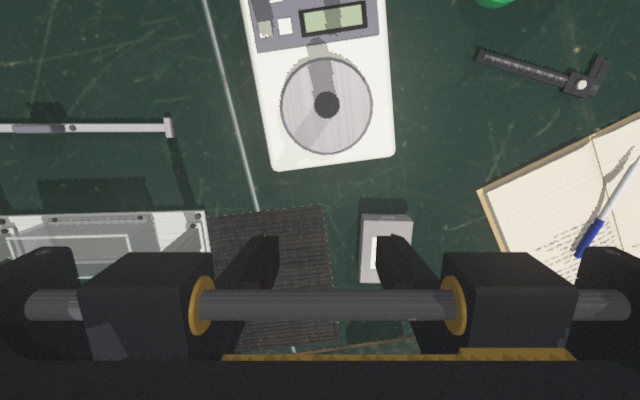

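Vial stands upright in the middle of the pan (326,104). Now back for the bottles: sample first.

```bash

python3 -m handwheel '[[[0,0,0],0.175,1],[[0,0,0],0.175,1],[[0,0,0],0.175,1],[[0,0,0],0.175,1],[[0,0,0],0.175,1]]' 
python3 -m handwheel '[[[0,0,0],0.175,1],[[0,0,0],0.175,1],[[0,0,0],0.175,1],[[0,0,0],0.171,1],[[0,0,0],0,1]]' 
python3 go.py 0.5012 -0.3854 0.389 1.326
```

```text
time: 34.35
position: [0.5957, 0.3316, 0.3874]
eef_rot: [-3.141, -0.0, 2.016]
force: [-0.3, 0.5, -0.4]
finger_gap: 0.0886
time: 34.98
position: [0.5958, 0.3316, 0.3875]
eef_rot: [3.141, 0.0, 1.327]
force: [-0.2, -0.2, -0.1]
finger_gap: 0.0882
t34.98 pos [0.5958 0.3316 0.3875] rot [3.141 0.    1.327] gap0.0882 q7 -1.08 
 twist 0.001 shift [-0.7186  0.082  -0.0015] rows>=11.5
```

```bash

python3 -m handwheel '[[[-0.04,0.005,-0.01],0,1],[[-0.055,0.006,0],0,1],[[-0.055,0.006,0],0,1],[[-0.055,0.006,0],0,1],[[-0.055,0.006,0],0,1]]' >/dev/null
python3 -m handwheel '[[[-0.055,0.006,0],0,1],[[-0.055,0.007,0],0,1],[[-0.055,0.007,0],0,1],[[-0.055,0.007,0],0,1],[[-0.055,0.007,0],0,1]]' >/dev/null
python3 -m handwheel '[[[-0.055,0.007,0],0,1],[[-0.055,0.006,0],0,1],[[-0.05,0.004,0],0,1],[[-0.024,0.002,0],0,1],[[0,0,0],0,1]]' 
python3 go.py 0.5012 -0.3854 0.239 1.326
```

```text
time: 36.85
position: [0.5003, -0.3867, 0.3969]
eef_rot: [-3.141, -0.0, 1.324]
force: [0.5, 0.5, 0.1]
finger_gap: 0.088
t36.85 pos [ 0.5003 -0.3867  0.3969] rot [-3.141 -0.     1.324] gap0.0880 q7 0.14 
 twist -0.002 shift [0.0015 0.0006 0.1579] rows>=2.5
```

```bash

python3 -m handwheel '[[[0.0015,0.0006,0.03],-0.002,1],[[0,0,0.05],0,1],[[0,0,0.05],0,1],[[0,0,0.02],0,1],[[0,0,0.007],0,0.8]]' 15
python3 go.py 0.5012 -0.3854 0.239 1.326
python3 -m handwheel '[[[0,0,0],0,0.6],[[0,0,0],0,0.45],[[0,0,0],0,0.4],[[0,0,0],0,0.3],[[0,0,0],0,0.2]]' 15
python3 -m handwheel '[[[0,0,0],0,0.1],[[0,0,0],0,0.1],[[0,0,0],0,0],[[0,0,0],0,0],[[0,0,0],0,0]]' 20
python3 go.py 0.6203 0.0702 0.40 1.326
```

```text
time: 37.48
position: [0.5024, -0.3833, 0.2401]
eef_rot: [-3.141, -0.001, 1.329]
force: [0.3, 0.2, 1.1]
finger_gap: 0.0801
t37.48 pos [ 0.5024 -0.3833  0.2401] rot [-3.141e+00 -1.000e-03  1.329e+00] gap0.0801 q7 0.06 
 twist 0.0029 shift [-0.0023 -0.0006  0.0011] rows>=0.0
time: 38.1
position: [0.5015, -0.385, 0.2404]
eef_rot: [3.141, 0.0, 1.326]
force: [-0.8, -0.2, -0.4]
finger_gap: 0.0302
time: 38.72
position: [0.5016, -0.3849, 0.2403]
eef_rot: [3.142, 0.0, 1.326]
force: [-1.0, 0.8, 1.8]
finger_gap: 0.0268
t38.73 pos [ 0.5016 -0.3849  0.2403] rot [3.142 0.    1.326] gap0.0268 q7 0.06 
 twist 0.0003 shift [ 0.4703  0.0049 -0.1597] rows>=7.5
```

```bash

python3 -m handwheel '[[[0,0,-0.02],0,0],[[0,0,-0.045],0,0],[[0,0,-0.05],0,0],[[0,0,-0.045],0,0],[[0.03,0,0],0,0]]' 
python3 -m handwheel '[[[0.055,0,0],0,0],[[0.06,0.001,0],0,0],[[0.06,0.001,0],0,0],[[0.06,0.001,0],0,0],[[0.06,0.001,0],0,0]]' 
python3 -m handwheel '[[[0.06,0.001,0],0,0],[[0.05,0,0],0,0],[[0.035,0,0],0,0],[[0,0,0],0,0],[[0,0,0],0,0]]' 
python3 go.py 0.6203 0.0702 0.2455 1.326
```

```text
time: 39.35
position: [0.509, -0.3582, 0.4056]
eef_rot: [3.134, 0.004, 1.322]
force: [-0.6, 0.7, -1.1]
finger_gap: 0.0273
time: 39.98
position: [0.5842, -0.0686, 0.4016]
eef_rot: [3.14, 0.0, 1.326]
force: [-0.4, -0.4, -0.6]
finger_gap: 0.0271
time: 40.6
position: [0.6201, 0.069, 0.4008]
eef_rot: [3.141, 0.001, 1.326]
force: [-0.1, -0.4, -0.5]
finger_gap: 0.0268
t40.60 pos [0.6201 0.069  0.4008] rot [3.141e+00 1.000e-03 1.326e+00] gap0.0268 q7 -0.67 
 twist -0.0004 shift [ 1.200e-03 -1.000e-04  1.553e-01] rows>=2.5
```

```bash

python3 -m handwheel '[[[0.0012,0,0.03],0,0],[[0,0,0.04],0,0],[[0,0,0.015],0,0],[[0,0,0],0,0],[[0,0,0],0,0]]' 
python3 go.py 0.6203 0.0702 0.2455 1.326
python3 -m handwheel '[[[0,0,0.02],0,0],[[0,0,0.02],0,0],[[0,0,0.015],0,0],[[0,0,0],0,0],[[0,0,0],0,0]]' 
python3 go.py 0.6203 0.0702 0.2455 1.326
```

```text
time: 41.22
position: [0.6211, 0.0709, 0.3168]
eef_rot: [3.139, -0.001, 1.326]
force: [-0.2, 0.4, -0.4]
finger_gap: 0.0271
t41.23 pos [0.6211 0.0709 0.3168] rot [ 3.139e+00 -1.000e-03  1.326e+00] gap0.0271 q7 -0.72 
 twist -0.0003 shift [-0.0009 -0.0006  0.0713] rows>=1.1
time: 41.85
position: [0.6207, 0.0713, 0.2604]
eef_rot: [3.141, -0.0, 1.326]
force: [-0.2, 0.3, -0.6]
finger_gap: 0.0272
t41.85 pos [0.6207 0.0713 0.2604] rot [ 3.141 -0.     1.326] gap0.0272 q7 -0.75 
 twist 0.0004 shift [-0.0011 -0.0001  0.0149] rows>=0.2
```

In the well without contact. Lower, release, rise.

```bash

python3 -m handwheel '[[[-0.001,0,0.01],0,0],[[0,0,0.0045],0,0],[[0,0,0.0005],0,0],[[0,0,0],0,0],[[0,0,0],0,0]]' 
python3 -m handwheel '[[[0,0,0],0,0.35],[[0,0,0],0,0.45],[[0,0,0],0,0.6],[[0,0,0],0,0.8],[[0,0,-0.01],0,1]]' 
python3 -m handwheel '[[[0,0,-0.04],0,1],[[0,0,-0.05],0,1],[[0,0,-0.05],0,1],[[0,0,0],0,1],[[0,0,0],0,1]]' 
python3 go.py 0.4897 -0.3196 0.389 1.326
```

```text
time: 42.48
position: [0.6202, 0.0701, 0.2452]
eef_rot: [-3.142, 0.0, 1.326]
force: [-1.1, 0.0, 1.3]
finger_gap: 0.027
time: 43.1
position: [0.6199, 0.07, 0.2549]
eef_rot: [-3.14, 0.001, 1.326]
force: [-0.7, 0.6, 0.7]
finger_gap: 0.0677
time: 43.72
position: [0.6199, 0.07, 0.3952]
eef_rot: [3.142, 0.0, 1.326]
force: [0.2, 0.5, -0.2]
finger_gap: 0.088
t43.73 pos [0.6199 0.07   0.3952] rot [3.142 0.    1.326] gap0.0880 q7 -0.67 
 twist 0.0003 shift [-0.4095 -0.0319  0.0062] rows>=6.6
```

```bash

python3 -m handwheel '[[[-0.04,-0.003,0],0,1],[[-0.058,-0.0045,0],0,1],[[-0.058,-0.0045,0],0,1],[[-0.058,-0.0045,0],0,1],[[-0.058,-0.0045,0],0,1]]' 
python3 -m handwheel '[[[-0.058,-0.0045,0],0,1],[[-0.05,-0.004,0],0,1],[[-0.03,-0.002,0],0,1],[[0,0,0.03],0,1],[[0,0,0.03],0,1]]' 
python3 go.py 0.4897 -0.3196 0.238 1.326
```

```text
time: 44.35
position: [0.5326, -0.1904, 0.3938]
eef_rot: [-3.139, -0.0, 1.326]
force: [0.4, -1.0, 0.3]
finger_gap: 0.0882
time: 44.98
position: [0.4895, -0.3205, 0.3331]
eef_rot: [-3.14, -0.001, 1.325]
force: [-0.5, 0.7, 0.2]
finger_gap: 0.0883
t44.98 pos [ 0.4895 -0.3205  0.3331] rot [-3.140e+00 -1.000e-03  1.325e+00] gap0.0883 q7 0.02 
 twist -0.0008 shift [ 0.0009 -0.      0.0951] rows>=1.5
```

```bash

python3 -m handwheel '[[[0,0,0.035],0,1],[[0,0,0.035],0,1],[[0,0,0.02],0,1],[[0,0,0],0,0.8],[[0,0,0],0,0.6]]' 12
python3 -m handwheel '[[[0,0,0],0,0.4],[[0,0,0],0,0.35],[[0,0,0],0,0.3],[[0,0,0],0,0.2],[[0,0,0],0,0.1]]' 12
python3 -m handwheel '[[[0,0,0],0,0.1],[[0,0,0],0,0],[[0,0,0],0,0],[[0,0,0],0,0],[[0,0,0],0,0]]' 15
python3 go.py 0.6001 -0.0142 0.40 1.326
```

```text
time: 45.6
position: [0.4909, -0.3202, 0.2461]
eef_rot: [3.14, 0.0, 1.326]
force: [0.8, 0.2, 0.9]
finger_gap: 0.0702
time: 46.22
position: [0.4904, -0.32, 0.2452]
eef_rot: [-3.142, 0.0, 1.326]
force: [0.1, -0.2, -1.7]
finger_gap: 0.0203
time: 46.85
position: [0.4904, -0.32, 0.2452]
eef_rot: [-3.141, -0.0, 1.326]
force: [0.1, 0.5, -0.0]
finger_gap: 0.0201
t46.85 pos [ 0.4904 -0.32    0.2452] rot [-3.141 -0.     1.326] gap0.0201 q7 -0.04 
 twist 0.0004 shift [ 0.3233  0.0323 -0.1548] rows>=5.2
```

```bash

python3 -m handwheel '[[[0,0,-0.02],0,0],[[0,0,-0.045],0,0],[[0,0,-0.05],0,0],[[0,0,-0.045],0,0],[[0.025,0.002,0],0,0]]' 
python3 -m handwheel '[[[0.05,0.005,0],0,0],[[0.055,0.0055,0],0,0],[[0.055,0.0055,0],0,0],[[0.055,0.0055,0],0,0],[[0.05,0.005,0],0,0]]' 
python3 -m handwheel '[[[0.034,0.003,0],0,0],[[0,0,0],0,0],[[0,0,0.03],0,0],[[0,0,0.03],0,0],[[0,0,0],0,0]]' 
python3 go.py 0.6001 -0.0142 0.2505 1.326
```

```text
time: 47.48
position: [0.4989, -0.2982, 0.4106]
eef_rot: [3.134, 0.004, 1.322]
force: [0.7, 1.0, -1.6]
finger_gap: 0.0203
time: 48.1
position: [0.5886, -0.0434, 0.4068]
eef_rot: [3.14, -0.0, 1.327]
force: [0.3, -0.2, -1.0]
finger_gap: 0.0207
time: 48.72
position: [0.5984, -0.0148, 0.344]
eef_rot: [-3.138, 0.002, 1.325]
force: [-0.4, -0.3, 0.8]
finger_gap: 0.0204
t48.73 pos [ 0.5984 -0.0148  0.344 ] rot [-3.138e+00  2.000e-03  1.325e+00] gap0.0204 q7 -0.57 
 twist -0.0009 shift [0.001  0.0015 0.0935] rows>=1.5
```

```bash

python3 -m handwheel '[[[0,0,0.02],0,0],[[0,0,0.01],0,0],[[0,0,0],0,0],[[0,0,0],0,0],[[0,0,0],0,0]]' 
python3 go.py 0.6001 -0.0142 0.2505 1.326
python3 -m handwheel '[[[0,0,0.02],0,0],[[0,0,0.02],0,0],[[0,0,0.01],0,0],[[0,0,0],0,0],[[0,0,0],0,0]]' 
python3 go.py 0.6001 -0.0142 0.2505 1.326
```

```text
time: 49.35
position: [0.5996, -0.0132, 0.3158]
eef_rot: [3.141, -0.0, 1.326]
force: [0.4, -0.4, 0.1]
finger_gap: 0.0206
t49.35 pos [ 0.5996 -0.0132  0.3158] rot [ 3.141 -0.     1.326] gap0.0206 q7 -0.59 
 twist 0.0004 shift [-0.0008  0.0007  0.0653] rows>=1.0
time: 49.98
position: [0.5997, -0.0132, 0.2655]
eef_rot: [3.141, -0.0, 1.326]
force: [-0.5, 0.1, 0.1]
finger_gap: 0.0204
t49.98 pos [ 0.5997 -0.0132  0.2655] rot [ 3.141 -0.     1.326] gap0.0204 q7 -0.62 
 twist 0.0004 shift [-0.0009  0.0007  0.015 ] rows>=0.2
```

```bash

python3 -m handwheel '[[[0,0,0.01],0,0],[[0,0,0.0045],0,0],[[0,0,0.0005],0,0],[[0,0,0],0,0],[[0,0,0],0,0]]' 
python3 -m handwheel '[[[0,0,0],0,0.3],[[0,0,0],0,0.4],[[0,0,0],0,0.6],[[0,0,0],0,0.8],[[0,0,-0.01],0,1]]' 
python3 -m handwheel '[[[0,0,-0.04],0,1],[[0,0,-0.05],0,1],[[0,0,-0.03],0,1],[[0,0,0],0,1],[[0,0,0],0,1]]' 
python3 go.py 0.461 0.0254 0.30 1.321
```

```text
time: 50.6
position: [0.5994, -0.0134, 0.2502]
eef_rot: [3.142, 0.0, 1.326]
force: [-0.1, 1.3, 0.5]
finger_gap: 0.0203
time: 51.22
position: [0.5991, -0.0133, 0.26]
eef_rot: [-3.14, 0.0, 1.326]
force: [0.1, 0.8, -0.9]
finger_gap: 0.0634
time: 51.85
position: [0.599, -0.0135, 0.3797]
eef_rot: [-3.141, 0.0, 1.326]
force: [-0.2, 0.2, 0.1]
finger_gap: 0.0879
t51.85 pos [ 0.599  -0.0135  0.3797] rot [-3.141  0.     1.326] gap0.0879 q7 -0.55 
 twist 0.0053 shift [ 0.0035 -0.1433  0.0797] rows>=2.3
```

```bash

python3 -m handwheel '[[[0.001,-0.045,0],0.005,1],[[0.001,-0.05,0],0,1],[[0.0015,-0.048,0],0,1],[[0,0,0],0,1],[[0,0,0],0,1]]' 
python3 -c "
from h import *
shot('wrist','w9')"
python3 go.py 0.461 0.0254 0.1725 1.321
```

```text
time: 52.48
position: [0.462, 0.0248, 0.3798]
eef_rot: [-3.141, 0.0, 1.321]
force: [-0.1, 0.3, 0.0]
finger_gap: 0.0882
t52.52 pos [0.4625 0.0248 0.3799] rot [-3.141 -0.     1.321] gap0.0882 q7 -0.61 
 twist -0.0004 shift [ 0.0003 -0.0016  0.2074] rows>=3.3
```

View pics/w9.png

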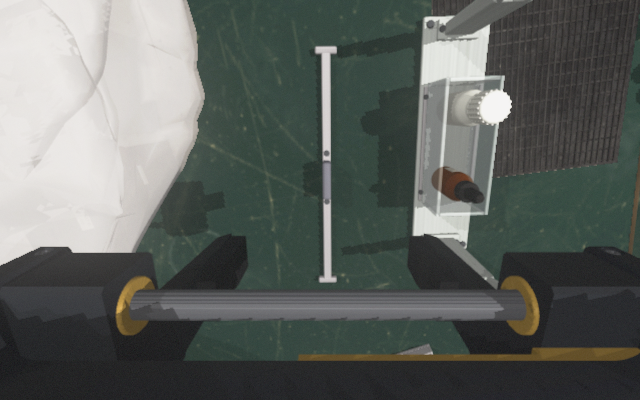

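Both bottles stand in the well as at first (sample 492,107; teat 476,196); the bar is unmoved (grip 327,180).

```bash

python3 -m handwheel '[[[0,-0.0015,0.04],0,1],[[0,0,0.06],0,1],[[0,0,0.055],0,1],[[0,0,0.02],0,0.8],[[0,0,0.01],0,0.6]]' 30
python3 -m handwheel '[[[0,0,0.01],0,0.5],[[0,0,0],0,0.4],[[0,0,0],0,0.4],[[0,0,0],0,0.4],[[0,0,0],0,0.4]]' 30
python3 go.py 0.461 0.0254 0.1725 1.321
```

```text
time: 53.15
position: [0.4606, 0.0254, 0.1935]
eef_rot: [-3.14, 0.0, 1.321]
force: [-0.3, -0.2, 0.7]
finger_gap: 0.0702
time: 53.78
position: [0.4603, 0.0255, 0.1856]
eef_rot: [3.141, -0.0, 1.321]
force: [-0.4, 0.1, 0.7]
finger_gap: 0.0352
t53.77 pos [0.4603 0.0255 0.1856] rot [ 3.141 -0.     1.321] gap0.0352 q7 -0.89 
 twist 0.0002 shift [0.0001 0.0007 0.0131] rows>=0.2
```

```bash

python3 -m handwheel '[[[0,0,0.01],0,0.4],[[0,0.0007,0.003],0,0.4],[[0,0,0],0,0.3],[[0,0,0],0,0.2],[[0,0,0],0,0.1]]' 30
python3 -m handwheel '[[[0,0,0],0,0],[[0,0,0],0,0],[[0,0,0],0,0],[[0,0,0],0,0],[[0,0,0],0,0]]' 30
python3 go.py 0.6076 0.027 0.36 1.321
python3 -m handwheel '[[[0,0,-0.01],0,0],[[0,0,-0.04],0,0],[[0,0,-0.05],0,0],[[0,0,-0.05],0,0],[[0,0,-0.045],0,0]]' 35
python3 go.py 0.6076 0.027 0.36 1.321
```

```text
time: 54.4
position: [0.4609, 0.0254, 0.1723]
eef_rot: [3.141, -0.0, 1.321]
force: [-0.5, 1.2, 0.3]
finger_gap: 0.0103
time: 55.02
position: [0.4609, 0.0254, 0.1723]
eef_rot: [3.141, -0.0, 1.321]
force: [-0.8, 0.3, 3.4]
finger_gap: 0.0098
t55.02 pos [0.4609 0.0254 0.1723] rot [ 3.141 -0.     1.321] gap0.0098 q7 -0.91 
 twist 0.0003 shift [ 0.0379  0.1417 -0.1877] rows>=3.0
time: 55.65
position: [0.4604, 0.0253, 0.3693]
eef_rot: [3.141, 0.0, 1.322]
force: [0.2, -0.3, -2.1]
finger_gap: 0.0094
t55.65 pos [0.4604 0.0253 0.3693] rot [3.141 0.    1.322] gap0.0094 q7 -0.64 
 twist 0.0006 shift [0.038  0.1422 0.0093] rows>=2.3
```

```bash

python3 -m handwheel '[[[0.01,0.04,0],0,0],[[0.014,0.05,0],0,0],[[0.014,0.052,0],0,0],[[0,0,0],0,0],[[0,0,0.02],0,0]]' 
python3 -m handwheel '[[[0,0,0.02],0,0],[[0,0,0],0,0],[[0,0,0],0,0],[[0,0,0],0,0],[[0,0,0],0,0]]' 
python3 go.py 0.6076 0.027 0.2815 1.321
```

```text
time: 56.28
position: [0.6077, 0.0274, 0.3475]
eef_rot: [3.14, -0.001, 1.322]
force: [-0.3, 0.2, -2.0]
finger_gap: 0.0095
time: 56.9
position: [0.608, 0.0272, 0.3278]
eef_rot: [3.141, -0.0, 1.321]
force: [0.5, 0.9, -0.9]
finger_gap: 0.01
t56.90 pos [0.608  0.0272 0.3278] rot [ 3.141 -0.     1.321] gap0.0100 q7 -0.67 
 twist 0.0003 shift [-0.0002 -0.0003  0.0463] rows>=0.7
```

```bash

python3 -m handwheel '[[[0,0,0.015],0,0],[[0,0,0.013],0,0],[[0,0,0.008],0,0],[[0,0,0],0,0],[[0,0,0],0,0]]' 
python3 -m handwheel '[[[0,0,0.006],0,0],[[0,0,0.004],0,0],[[0,0,0],0,0],[[0,0,0],0,0],[[0,0,0],0,0]]' 
python3 go.py 0.6076 0.027 0.2815 1.321;python3 -c "
from h import *
shot('wrist','w10')"
```

```text
time: 57.52
position: [0.608, 0.0272, 0.2914]
eef_rot: [3.141, -0.0, 1.321]
force: [-0.0, -0.5, -2.2]
finger_gap: 0.0094
time: 58.15
position: [0.6082, 0.027, 0.2814]
eef_rot: [3.141, -0.0, 1.321]
force: [3.0, -1.6, -1.4]
finger_gap: 0.01
t58.15 pos [0.6082 0.027  0.2814] rot [ 3.141 -0.     1.321] gap0.0100 q7 -0.70 
 twist 0.0004 shift [-0.0001 -0.0005 -0.0001] rows>=0.0
```

```bash

python3 -m handwheel '[[[0,0,0],0,0.2],[[0,0,0],0,0.3],[[0,0,0],0,0.5],[[0,0,0],0,0.8],[[0,0,-0.01],0,1]]' 
python3 -m handwheel '[[[0,0,-0.04],0,1],[[0,0,-0.05],0,1],[[0,0,-0.03],0,1],[[-0.04,-0.05,0],0,1],[[-0.04,-0.05,0],0,1]]' 
python3 -m handwheel '[[[0,0,0],0,1],[[0,0,0],0,1],[[0,0,0],0,1],[[0,0,0],0,1],[[0,0,0],0,1]]' 
python3 - <<'E'
from h import *
shot('wrist','w11'); s,_=shot('scene','s11')
z=cv2.imread('pics/w11.png')
print(read_state()['position'])
a=cv2.resize(z[0:280,280:520],None,fx=1.6,fy=1.6); b=cv2.resize(s[150:350,190:370],None,fx=2.24,fy=2.24)
cv2.imwrite('pics/m.png',np.hstack([a,b[:448]])); print(a.shape,b.shape)
E
```

```text
time: 58.82
position: [0.6075, 0.0271, 0.2909]
eef_rot: [-3.14, 0.001, 1.321]
force: [0.5, -0.2, 0.6]
finger_gap: 0.0543
time: 59.45
position: [0.4928, -0.0247, 0.412]
eef_rot: [3.14, -0.0, 1.322]
force: [0.5, -1.2, 0.8]
finger_gap: 0.0883
time: 60.08
position: [0.4944, -0.0241, 0.4111]
eef_rot: [-3.141, -0.0, 1.322]
force: [0.6, 0.4, -0.7]
finger_gap: 0.088
[ 0.49418314 -0.02426516  0.41110096]
(448, 384, 3) (448, 403, 3)
```

View pics/m.png

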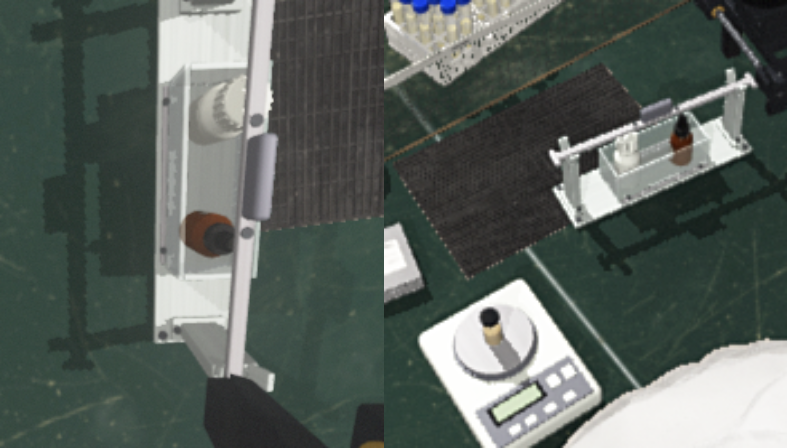

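The bar spans both posts again, bottles are in the well and the vial stands on the pan. A depth check of the bar's height along its length, against the first readings (top 0.116–0.118, grip top 0.1396):

```bash
python3 -c "
from h import *
print(pts('w11',[(443,110),(441,38),(442,65),(433,170),(431,195),(429,212)]))
print('scene before',pts('scene0',[(311,198),(285,210),(335,191)]),'after',pts('s11',[(311,198),(285,210),(335,191)]))"
```

```text
[[ 0.6068  0.026   0.1392]
 [ 0.6213  0.0823  0.1176]
 [ 0.6191  0.0613  0.1177]
 [ 0.5978 -0.0275  0.118 ]
 [ 0.5923 -0.0514  0.1179]
 [ 0.5878 -0.0682  0.1179]]
scene before [[ 0.607   0.0249  0.1371]
 [ 0.705   0.0451  0.0074]
 [ 0.5949 -0.058   0.1163]] after [[ 0.6056  0.0262  0.1393]
 [ 0.7046  0.0455  0.0081]
 [ 0.5953 -0.0585  0.1156]]
```

Bar is level at its starting height and position.

```bash
python3 -c "
from cell import *
print(job_done())"
```

```text
the job is handed in; nothing more can be done
None
```

The job is handed in, and my last checks agreed with every goal I could see. The hand-in gives no verdict, so whether it passed is not confirmed.

- **What I did:** I laid the bar on the bench, stood both bottles in the tray, and set the vial on the middle of the pan. I then stood both bottles back in the well and laid the bar back in its saddles. That took about 60 s of the 138 s allowed.
- **Last checks:**
  - The bar is level, with its top 118 mm up along its length and its grip top 139 mm up. Its middle is within about 2 mm of where it started.
  - The last pictures show both bottles upright in the well and the vial upright on the pan. I released each bottle within about 1.5 mm of where I had gripped it.
  - The gripper was open and clear of everything.
- **Not measured at the end:** I did not measure how far the petri dish and slide box had moved. No move went near either one.
- **Mended on the way:** My first grip on the vial was too high, so I opened the fingers and took it about 14 mm lower before lifting. No check failed.

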